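# Shut the marked air valve under the sliding cover

### The arm

A 6-joint arm with a two-finger parallel gripper is mounted at the origin on the work surface. World frame = base frame: x ahead of the robot, y to its left, z up, the work surface at z = 0. Lengths are in m, angles in rad, forces in N, time in s.
With the tool pointing down it reaches from about 0.15 to 0.775 m from the base axis. Payload 6.1 kg.
Tool frame: the origin (TCP) lies on the centre line of the jaws, within the pads' length; the fingertips stand tip_extent ahead of it and the grasp point (between the pads) lies 11 mm behind it (tip_extent is the distance from the TCP to the fingertips, in m); z points along the fingers, y is the line along which they close (so a half turn about z gives the same grasp; the last joint's range is limited). The gripper opens to 85 mm and grips with 20 to 120 N. Pads are 22 mm wide; open, the fingers measure 114 mm over their backs; the gripper's body (76 mm by 85 mm) begins 54 mm behind the grasp point. The pads swing forward as they close: fully open they stand 13 mm farther back than shut.
Start: joints at [1.314, 0.126, -0.04, 1.405, 0, 1.571], TCP at [0.133, 0.508, 0.239] pointing down, gripper open.
Joint ranges: [-2.72, 2.72], [-0.95, 1.95], [-1.27, 1.35], [-1.78, 2.02], [-1.46, 1.47], [-3.14, 3.14]. Speed limits (rad/s): [2.39, 2.39, 3.01, 3.14, 3.14, 3.14].

### API

Orientations are given as a rotation vector (axis times angle).
In Python, from plant import * gives the robot as it stands.
- The arm moves only by the shell command python3 -m handwheel 'ROWS' [OPENING] [FORCE]. ROWS is JSON, a list of rows, each a list of 6 numbers: the shift along the tool's x, y, z in m, then the turn, a rotation vector about the tool's x, y, z in rad. In form: [[tx, ty, tz, ax, ay, az], ...]. A call has 1 to 20 rows; each row is the pose to reach, as a shift and turn from the pose commanded when the call began, along the tool's axes at that moment; what a row does not reach only later rows make up. A row lasts 1/12 s, in which the tool goes at most 41.7 mm and 7.16 degrees, less where a joint would pass 70% of its speed; a pose out of reach is approached as far as the arm can. A call with a gripper value outside its range is refused whole. OPENING is the closure, from -1 (fully open) to 1 (shut), so that 0 is half open, set as the call begins (- or left out, the last holds). The fingers move at their own pace and stop on an object; FORCE is the grip in N (left out, the last holds). Time passes only in rows, so rows that repeat a pose let the fingers close. It gives the time, the measured TCP pose, the force, the opening and the grip force at its end, in the units of the state.
- get_obs(): the state, without advancing time (a new reading comes with each control period).
- camera(name): name is "side" or "top"; returns (picture, depth): 420x560x3 uint8, red, green, blue; 420x560 float32, m along the optical axis (not along the pixel's ray), 0 where there is no reading.
- camera_params(name): a dict with "vertical_fov" (degrees; the focal length in pixels is half the picture's height over the tangent of half this angle, whatever the lens; pixels are square), "cx", "cy" (the principal point, pixels), "R" (3x3) and "t" (3): a world point X has camera coordinates R X + t. Camera axes: x right, y down, z forward; pixel columns grow to the right and rows downward; lengths in m; the calibration is good to about 2 mm. A picture is of the moment at which its call begins. camera_params takes no time and is no camera call.
- hand_in(): hands the job in; it is judged then, once.
The state is a dict: "t": time; "joint_pos": joint angles; "dq": joint speeds; "joint_torque": joint torques, N m; "tcp_pos": TCP position; "ee_rot": TCP orientation; "force": force on the tool from outside, world axes, zero at the start; "ft_torque": the same for the moment, N m; "finger_gap": finger opening in m; "finger_force": force on a finger pad.
Only numpy, scipy, OpenCV 4.12 (cv2) and the standard library are available. Lean on these libraries where they do the work, as an engineer would, in place of code of your own. Each camera call takes 0.05 s, during which the arm holds its last target. There are 200 camera calls.

### The job

On the harness bench, push the loose sliding cover of the air shut-off box along its ledges, by its upright tab, all the way to the stop at the open end. Then, of the two valve levers this reveals, push the one marked by a round disc at its end clockwise until it is fully shut, leaving the cover open. Only push with the fingertips or the outside of the fingers: do not lift the cover, do not turn the plain lever, and leave the bin, jar and screwdriver where they are.

Things in the scene. Friction and masses are not known exactly. Their poses are not given: they have to be found in the camera images.
- box: Grey metal air shut-off box, fixed, open-topped: 210 mm (its x) by 280 mm (its y), rim 80 mm high, inside 180 by 260 mm. Origin on the bench under the middle of the box, z up. Inside are two valves side by side; their levers turn on upright axes at x = +30 mm, y = -65 and +45 mm; which of the two is marked varies.
- open_stop (a point): Middle of the stop bar's face at the open end, at box x 0, y +402 mm, z 80 mm (bar top 92 mm); a like bar is at y -142 mm. Between them two aluminium ledges, 80 mm high, run along y at x = +-97 mm, over the box's rims and on beyond it on legs; guide lips outside them (inner faces x = +-102 mm, tops 92 mm high) keep the cover straight. Axes as the box's.
- cover: Loose flat grey cover, 196 mm (x) by 280 mm (y) by 6 mm, 0.35 to 0.7 kg, lying on the ledges, axes along the box's. Origin at the middle of its underside. Starts over the box (shut, or up to 30 mm ajar) and slides to the box's +y until it meets the stop, its origin then at y = +262 mm in the box's frame. About 2 to 8 N push it.
- cover_tab (a point): Middle of the upright steel tab on the cover: 110 mm along x, 8 mm thick along y, 25 mm tall, from 86 to 111 mm above the bench. This point is 98.5 mm above the bench and 80 mm towards -y from the cover's middle. Push its -y face; at the stop this point is at y = +182 mm in the box's frame.
- marked_handle (a joint): Angle of the marked valve's lever: 0 = open, lever pointing to the box's -x; grows clockwise seen from above; 1.571 = shut against its stop, lever pointing to the box's +y. Starts 0 to 0.3. Stiff friction, stays where left; about 2 N at the disc turns it.
- marked_pivot (a point): Point on the upright turning axis of the marked lever, at the lever's mid-height, 60 mm above the bench; axes as the box's.
- marked_tip (a point): Middle of the round disc (32 mm across, 10 mm thick, from 55 to 65 mm above the bench) at the end of the marked lever, 54 mm from its axis. The lever is a flat steel bar 14 mm wide from the axis to the disc; a brass valve 28 mm wide and a pipe along x, 18 mm thick, top 43 mm above the bench, lie under it.
- plain_handle (a joint): Angle of the other, plain lever, same sense as the marked one's, starts 0 to 0.3: to be left as it is.
- plain_tip (a point): Point 54 mm from the axis on the plain lever, a straight flat steel bar 68 mm long, 14 mm wide, without a disc, 60 mm above the bench.
- bin: Bystander: small blue open parts bin, 110 by 100 by 50 mm tall, loose, beyond the box's -y end. Origin under its middle.
- jar: Bystander: jar with white cap, 60 mm across, 85 mm tall, loose, on the box's +x side. Origin under its middle.
- driver: Bystander: screwdriver with black handle, lying loose on the box's +x side. Origin under its middle.

How it is judged:
By the outcome, as a careful person would: the job done as asked, in the order asked, and still so for the second after the job is handed in, with the robot touching nothing.
It also fails if it takes over 51 s, if anything falls off the work surface, if the arm or the gripper's body presses on something with over 40 N, if the wrist force passes 120 N, or if a joint passes its speed limit or range.

## Working session

There is one attempt and no reset: what is moved stays moved. The work goes in short steps, Python scripts to look and compute and a shell command to move; the robot and the scene stay as the last step left them, time stands still between calls to the robot, and variables do not carry over. Pictures are saved under pics/ and viewed, at most 10 in all, crops included, and the job is handed in when it is done.

```bash
mkdir -p pics; ls; cat > h.py <<'E'
from plant import *
import numpy as np, cv2
def K(n):
    p=camera_params(n); f=210/np.tan(np.radians(p["vertical_fov"])/2); return f,p["cx"],p["cy"],np.array(p["R"]),np.array(p["t"])
def ray(n,u,v,z):
    "world point on pixel ray at height z"
    f,cx,cy,R,t=K(n); d=R.T@np.array([(u-cx)/f,(v-cy)/f,1]); c=-R.T@t
    return c+d*(z-c[2])/d[2]
def cloud(n,D):
    f,cx,cy,R,t=K(n); v,u=np.mgrid[:420,:560]
    P=np.stack([(u-cx)/f*D,(v-cy)/f*D,D],-1); return (P-t)@R
E
python3 - <<'E'
from h import *
for n in("top","side"):
    im,d=camera(n); cv2.imwrite(f"pics/{n}0.png",cv2.resize(im[:,:,::-1],(800,600),interpolation=cv2.INTER_CUBIC)); np.save(n+"0.npy",d)
    print(n,camera_params(n))
print({k:np.round(v,3) for k,v in get_obs().items()})
E
```

```text
pics
top {'vertical_fov': 56.42267053927996, 'cx': 275.1890423473056, 'cy': 213.20971989986788, 'R': array([[-0.028688  , -0.99949896, -0.01337283],
       [-0.9901303 ,  0.03025003, -0.13684633],
       [ 0.13718229,  0.009315  , -0.99050202]]), 't': array([0.0380001 , 0.61126114, 1.01727271])}
side {'vertical_fov': 56.28746987435494, 'cx': 278.26254881209167, 'cy': 212.0953070954993, 'R': array([[ 0.91056917, -0.41286469, -0.02016283],
       [-0.23154394, -0.46904561, -0.85228142],
       [ 0.34241961,  0.78072977, -0.52269479]]), 't': array([-0.53419481,  0.22676087,  0.87136609])}
{'t': np.float64(0.1), 'joint_pos': array([ 1.314,  0.126, -0.04 ,  1.405,  0.   ,  1.571]), 'dq': array([-0.001, -0.001,  0.003, -0.001,  0.001,  0.001]), 'joint_torque': array([-3.0000e-03, -4.3691e+01,  3.5360e+01,  1.4000e-02, -0.0000e+00,
        0.0000e+00]), 'tcp_pos': array([0.133, 0.507, 0.239]), 'ee_rot': array([-4.020e-01, -3.116e+00,  2.000e-03]), 'force': array([0.435, 0.066, 1.159]), 'ft_torque': array([ 0.012, -0.016, -0.011]), 'finger_force': np.float64(0.0), 'finger_gap': np.float64(0.085)}
```

View pics/top0.png

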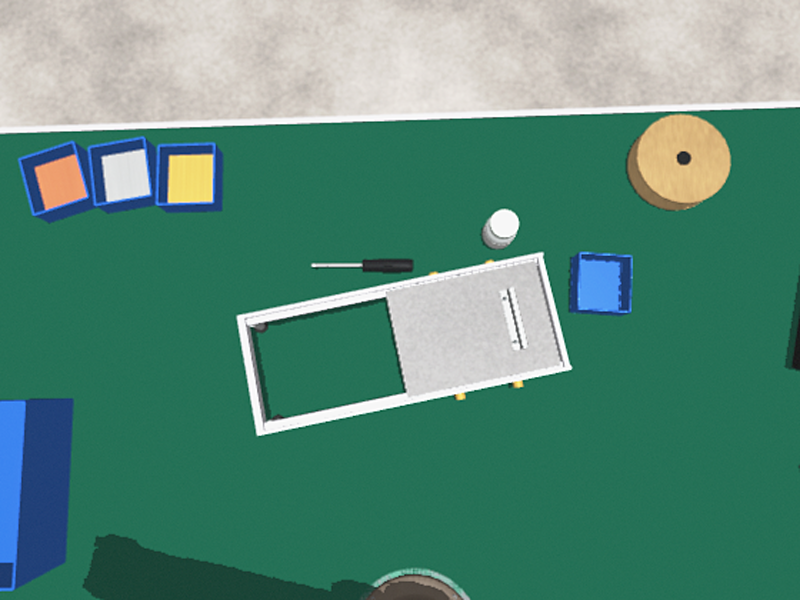

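View pics/side0.png

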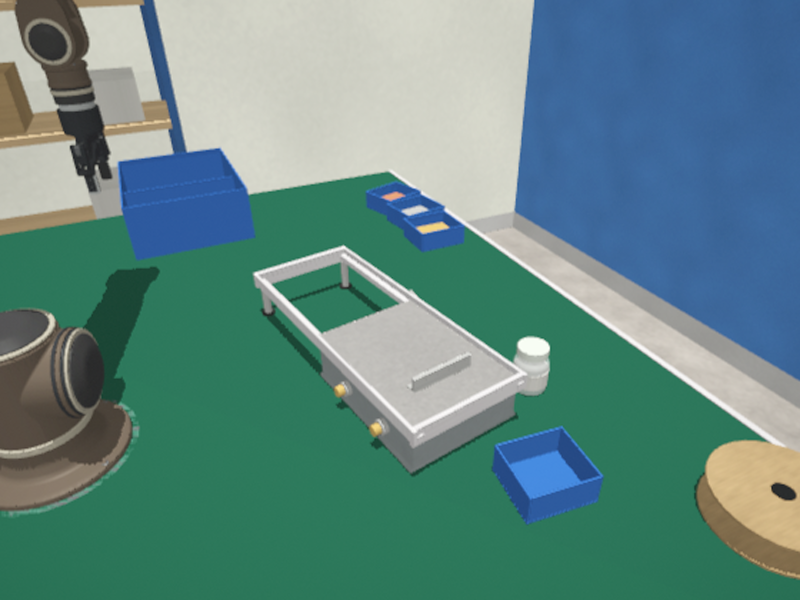

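The top view shows the frame corners at (238,317), (258,435), (571,368) and (542,254). The cover's open-side edge runs from (387,293) to (407,397), and the tab is near (513,319). The levers are hidden. The jar is at (503,222), the driver at (390,266) and the bin at (603,284).

```bash
python3 - <<'E'
from h import *
C=np.array([ray("top",u*.7,v*.7,.092)[:2] for u,v in [(238,317),(258,435),(571,368),(542,254)]])
print(C.round(4)); print([np.linalg.norm(C[i]-C[i-1]).round(4) for i in range(4)])
ctr=C.mean(0); ey=(C[0]+C[1]-C[2]-C[3]);ey/=np.linalg.norm(ey); ex=np.array([ey[1],-ey[0]])
o=ctr-.13*ey
print("ctr",ctr,"box",o,"yaw",np.arctan2(ex[1],ex[0]))
for z,u,v in[(.086,387,293),(.086,407,397),(.111,502,291),(.111,517,349),(.111,511,289),(.111,526,348)]:
    p=ray("top",u*.7,v*.7,z)[:2]-o; print(np.round([p@ex,p@ey],4))
D=np.load("top0.npy"); P=cloud("top",D).reshape(-1,3); 
q=np.c_[(P[:,:2]-o)@ex,(P[:,:2]-o)@ey,P[:,2]]
m=(abs(q[:,0])<.08)&(abs(q[:,1])<.14); print("cover z",np.median(q[m,2]))
t=m&(q[:,2]>.103); print("tab",t.sum(),q[t].min(0),q[t].max(0),np.median(q[t],0))
n=(abs(q[:,0])<.13)&(q[:,1]>-.2)&(q[:,1]<.45)&(q[:,2]>.074)&(q[:,2]<.1); print(np.percentile(q[n],[.5,99.5],axis=0))
S=cloud("side",np.load("side0.npy")).reshape(-1,3)
q=np.c_[(S[:,:2]-o)@ex,(S[:,:2]-o)@ey,S[:,2]]
m=(abs(q[:,0])<.08)&(abs(q[:,1])<.14); print("cover z",np.median(q[m,2]))
t=m&(q[:,2]>.1); print("tab",t.sum(),q[t].min(0),q[t].max(0),np.median(q[t],0))
E
```

```text
[[ 0.5912  0.3001]
 [ 0.3816  0.263 ]
 [ 0.4824 -0.292 ]
 [ 0.6899 -0.2543]]
[np.float64(0.5631), np.float64(0.2128), np.float64(0.564), np.float64(0.2109)]
ctr [0.53627216 0.00422055] box [ 0.5592813  -0.12372702] yaw 0.17793072621382586
[0.0945 0.1392]
[-0.0957  0.1425]
[ 0.0518 -0.0607]
[-0.0535 -0.0625]
[ 0.052  -0.0771]
[-0.055  -0.0783]
cover z 0.08555614217434795
tab 165 [-0.05397064 -0.08219419  0.1032913 ] [ 0.05514889 -0.07314375  0.11577681] [ 2.29962566e-05 -7.69824881e-02  1.09935428e-01]
[[-0.10637226 -0.14902781  0.07533791]
 [ 0.10825578  0.41202359  0.09496003]]
cover z 0.08420188167221632
tab 248 [-0.05673652 -0.08352111  0.10003363] [ 0.05296077 -0.07345849  0.11153052] [-0.00624371 -0.08068794  0.10758766]
```

```bash
cat >> h.py <<'E'
from scipy.spatial.transform import Rotation as Ro
o=np.array([.5593,-.1237]); YAW=.178
ey=np.array([-np.sin(YAW),np.cos(YAW)]); ex=np.array([np.cos(YAW),np.sin(YAW)])
def b2w(x,y): return o+x*ex+y*ey
def w2b(p): return np.array([(p[:2]-o)@ex,(p[:2]-o)@ey])
def rel(x,y,z,yaw):
    "row from present pose to box x,y, TCP height z, tool y at box-frame yaw (0=box +x), tool down"
    s=get_obs(); R=Ro.from_rotvec(s["ee_rot"]); a=yaw+YAW
    Y=np.array([np.cos(a),np.sin(a),0]);Z=np.array([0,0,-1.]);T=Ro.from_matrix(np.c_[np.cross(Y,Z),Y,Z])
    return np.r_[R.inv().apply(np.r_[b2w(x,y),z]-s["tcp_pos"]),(R.inv()*T).as_rotvec()].round(4)
E
python3 - <<'E'
import plant
print([k for k in dir(plant) if k[0]!='_'])
from h import *
print("tip",globals().get("tip_extent"))
print(rel(0,-.106,.239,np.pi/2))
E
```

```text
['MotionError', 'camera', 'camera_params', 'get_obs', 'hand_in', 'tip_extent']
tip 0.008
[-6.170e-01 -5.984e-01  4.000e-04 -1.400e-03 -3.000e-04 -4.348e-01]
```

```bash
python3 -m handwheel '[[-0.617,-0.598,0,0,0,-0.435],[-0.617,-0.598,0,0,0,-0.435],[-0.617,-0.598,0,0,0,-0.435],[-0.617,-0.598,0,0,0,-0.435],[-0.617,-0.598,0,0,0,-0.435],[-0.617,-0.598,0,0,0,-0.435],[-0.617,-0.598,0,0,0,-0.435],[-0.617,-0.598,0,0,0,-0.435],[-0.617,-0.598,0,0,0,-0.435],[-0.617,-0.598,0,0,0,-0.435],[-0.617,-0.598,0,0,0,-0.435],[-0.617,-0.598,0,0,0,-0.435],[-0.617,-0.598,0,0,0,-0.435],[-0.617,-0.598,0,0,0,-0.435],[-0.617,-0.598,0,0,0,-0.435],[-0.617,-0.598,0,0,0,-0.435],[-0.617,-0.598,0,0,0,-0.435],[-0.617,-0.598,0,0,0,-0.435],[-0.617,-0.598,0,0,0,-0.435],[-0.617,-0.598,0,0,0,-0.435]]' 1 60
python3 -c "
from h import *
print(w2b(get_obs()['tcp_pos']),rel(0,-.106,.125,np.pi/2))"
```

```text
t: 1.77
tcp_pos: [0.5624, -0.2024, 0.2388]
ee_rot: [0.279, -3.129, -0.001]
force: [0.8, 0.2, 0.1]
finger_gap: 0.0001
finger_force: 0.0
[-0.01090199 -0.07803867] [-0.011  -0.028   0.1138  0.0004 -0.0005 -0.0003]
```

```bash
python3 -m handwheel '[[-0.01,-0.026,0,0,0,0],[-0.01,-0.026,0,0,0,0],[-0.01,-0.026,0,0,0,0]]' 
python3 -c "
from h import *
print(w2b(get_obs()['tcp_pos']),rel(0,-.106,.125,np.pi/2))"
```

```text
t: 2.02
tcp_pos: [0.5764, -0.2254, 0.2376]
ee_rot: [0.276, -3.127, -0.002]
force: [-0.4, 0.7, 0.2]
finger_gap: -0.0
finger_force: 0.0
[-0.00119116 -0.10307852] [-0.0014 -0.0031  0.1126  0.0016 -0.0022 -0.002 ]
```

```bash
python3 -m handwheel '[[0,-0.003,0.03,0,0,0],[0,-0.003,0.06,0,0,0],[0,-0.003,0.09,0,0,0],[0,-0.003,0.112,0,0,0],[0,-0.003,0.112,0,0,0],[0,-0.003,0.112,0,0,0]]' 
python3 - <<'E'
from h import *
print(w2b(get_obs()['tcp_pos']),rel(0,-.104,.102,np.pi/2))
im,d=camera("side"); 
c=im[210:315,230:400][:,:,::-1]; cv2.imwrite("pics/s1.png",cv2.resize(c,None,fx=4.7,fy=4.7,interpolation=cv2.INTER_CUBIC))
E
```

```text
t: 2.52
tcp_pos: [0.5757, -0.2257, 0.1269]
ee_rot: [0.281, -3.127, -0.002]
force: [-0.5, -0.5, -0.1]
finger_gap: -0.0
finger_force: 0.0
[-0.00194404 -0.10324231] [-0.002  -0.0008  0.0249  0.0015 -0.0022  0.0014]
```

View pics/s1.png

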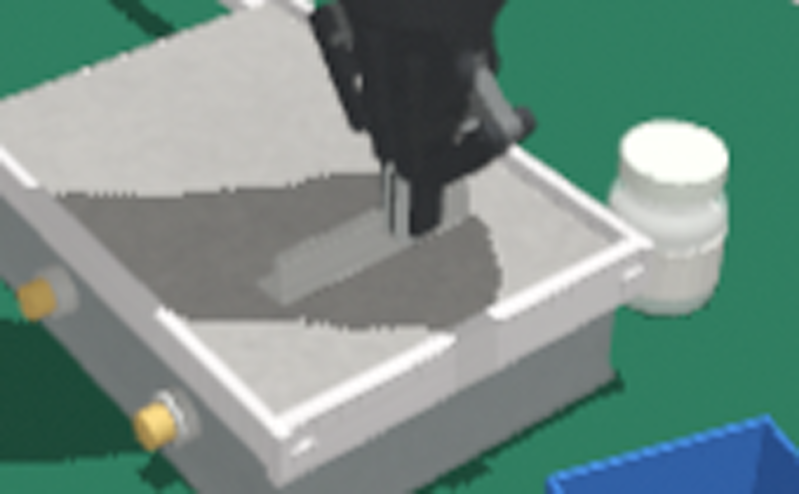

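The closed fingertips are just on the near side of the tab, with the tip at crop pixel (422,236). Next I check the tip height and clearance from the ray.

```bash
python3 - <<'E'
from h import *
for z in(.1,.11,.118,.13): print(z,w2b(ray("side",319.8,260.2,z)).round(4))
print(w2b(get_obs()["tcp_pos"]))
P=cloud("side",camera("side")[1]); q=np.c_[(P.reshape(-1,3)[:,:2]-o)@ex,(P.reshape(-1,3)[:,:2]-o)@ey,P.reshape(-1,3)[:,2]].reshape(420,560,3)
for v in range(250,266,2): print(v,[q[v,u].round(3).tolist() for u in(313,316,319,322)])
E
```

```text
0.1 [ 0.0157 -0.0941]
0.11 [ 0.0074 -0.1036]
0.118 [ 0.0007 -0.1111]
0.13 [-0.0093 -0.1225]
[-0.00095159 -0.10405116]
250 [[-0.013, -0.104, 0.147], [-0.011, -0.111, 0.15], [-0.007, -0.117, 0.152], [-0.0, -0.117, 0.149]]
252 [[-0.012, -0.103, 0.14], [-0.012, -0.112, 0.146], [-0.009, -0.118, 0.148], [-0.0, -0.118, 0.144]]
254 [[-0.013, -0.104, 0.136], [-0.011, -0.111, 0.14], [-0.008, -0.118, 0.143], [-0.001, -0.119, 0.14]]
256 [[-0.011, -0.103, 0.129], [-0.011, -0.112, 0.135], [-0.008, -0.118, 0.138], [0.002, -0.116, 0.132]]
258 [[-0.012, -0.104, 0.126], [-0.011, -0.112, 0.13], [-0.007, -0.117, 0.131], [0.001, -0.118, 0.128]]
260 [[0.008, -0.081, 0.096], [-0.01, -0.111, 0.124], [-0.007, -0.117, 0.126], [0.034, -0.081, 0.084]]
262 [[0.007, -0.082, 0.091], [0.015, -0.082, 0.088], [0.024, -0.082, 0.084], [0.03, -0.086, 0.083]]
264 [[0.007, -0.083, 0.086], [0.013, -0.085, 0.084], [0.019, -0.088, 0.084], [0.025, -0.091, 0.083]]
```

```bash
python3 -m handwheel '[[-0.001,0,0.012,0,0,0],[-0.001,0,0.0245,0,0,0],[-0.001,0,0.0245,0,0,0],[-0.001,0,0.0245,0,0,0]]' 
python3 -c "
from h import *
print(w2b(get_obs()['tcp_pos']),rel(0,-.104,.102,np.pi/2))"
python3 -m handwheel '[[0,0.004,0,0,0,0],[0,0.008,0,0,0,0],[0,0.012,0,0,0,0],[0,0.018,0,0,0,0],[0,0.024,0,0,0,0],[0,0.03,0,0,0,0],[0,0.03,0,0,0,0]]' 
python3 -c "
from h import *
print(w2b(get_obs()['tcp_pos']),rel(0,.15,.102,np.pi/2))"
```

```text
t: 2.95
tcp_pos: [0.5778, -0.2268, 0.1029]
ee_rot: [0.28, -3.129, -0.0]
force: [0.7, -0.9, 0.6]
finger_gap: 0.0
finger_force: 0.0
[-4.69063704e-05 -1.04769450e-01] [-0.      0.0008  0.0009  0.0001 -0.0002  0.0003]
t: 3.53
tcp_pos: [0.5728, -0.1965, 0.1036]
ee_rot: [-0.281, 3.128, -0.001]
force: [0.8, -1.0, 1.1]
finger_gap: -0.0001
finger_force: 0.4
[ 0.00042967 -0.07408772] [ 2.000e-04  2.241e-01  1.500e-03 -5.000e-04  1.300e-03  1.000e-03]
```

```bash
python3 -m handwheel '[[0,0.008,0,0,0,0],[0,0.02,0,0,0,0],[0,0.032,0,0,0,0],[0,0.044,0,0,0,0],[0,0.056,0,0,0,0],[0,0.068,0,0,0,0],[0,0.08,0,0,0,0],[0,0.092,0,0,0,0],[0,0.104,0,0,0,0],[0,0.116,0,0,0,0],[0,0.128,0,0,0,0],[0,0.14,0,0,0,0],[0,0.152,0,0,0,0],[0,0.164,0,0,0,0],[0,0.176,0,0,0,0],[0,0.188,0,0,0,0],[0,0.2,0,0,0,0],[0,0.21,0,0,0,0],[0,0.217,0,0,0,0],[0,0.22,0,0,0,0]]' 
python3 -m handwheel '[[0,0.002,0,0,0,0],[0,0.004,0,0,0,0],[0,0.006,0,0,0,0],[0,0.008,0,0,0,0]]'
python3 -c "
from h import *
print(w2b(get_obs()['tcp_pos']))"
```

```text
t: 5.2
tcp_pos: [0.5338, 0.0192, 0.1034]
ee_rot: [-0.28, 3.128, -0.003]
force: [2.3, -6.2, 3.2]
finger_gap: 0.0001
finger_force: 3.5
t: 5.53
tcp_pos: [0.5326, 0.0262, 0.1034]
ee_rot: [-0.279, 3.128, -0.004]
force: [2.2, -5.6, 3.3]
finger_gap: 0.0
finger_force: 3.5
[0.00024159 0.15223574]
```

```bash
python3 -m handwheel '[[0,0.002,0,0,0,0],[0,0.004,0,0,0,0],[0,0.006,0,0,0,0],[0,0.008,0,0,0,0]]'
python3 -m handwheel '[[0,0.001,0,0,0,0],[0,0.002,0,0,0,0],[0,0.003,0,0,0,0],[0,0.003,0,0,0,0]]'
python3 - <<'E'
from h import *
print(w2b(get_obs()['tcp_pos']))
E
```

```text
t: 5.87
tcp_pos: [0.5312, 0.034, 0.1034]
ee_rot: [-0.278, 3.128, -0.004]
force: [2.6, -6.7, 3.0]
finger_gap: -0.0006
finger_force: 3.5
t: 6.2
tcp_pos: [0.5306, 0.0371, 0.1034]
ee_rot: [-0.279, 3.128, -0.003]
force: [1.6, -5.3, 4.9]
finger_gap: 0.0001
finger_force: 3.1
[0.00020719 0.16329676]
```

```bash
python3 -m handwheel '[[0,0.001,0,0,0,0],[0,0.002,0,0,0,0],[0,0.003,0,0,0,0],[0,0.003,0,0,0,0]]'
python3 - <<'E'
from h import *
print(w2b(get_obs()['tcp_pos']))
im,d=camera("top"); 
c=im[160:320,150:420][:,:,::-1]; cv2.imwrite("pics/t1.png",cv2.resize(c,None,fx=2.96,fy=2.96,interpolation=cv2.INTER_CUBIC))
E
```

```text
t: 6.53
tcp_pos: [0.5303, 0.0385, 0.1035]
ee_rot: [-0.277, 3.128, -0.009]
force: [2.4, -12.9, 3.9]
finger_gap: -0.0001
finger_force: 6.2
[1.38129921e-04 1.64791104e-01]
```

View pics/t1.png

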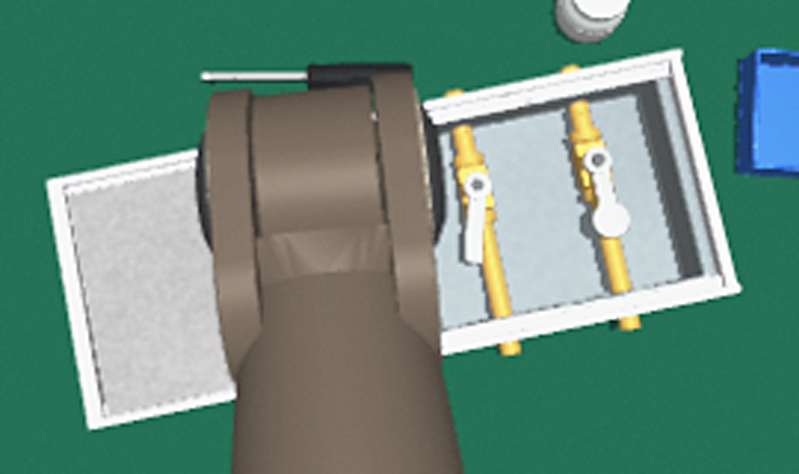

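Fingers stalled with rising force, so the cover is at the stop. The marked lever is the one at y = -65: pivot at crop (598,160), disc at (611,219). The plain lever's pivot is at (477,185) and its end at (473,262).

```bash
python3 -m handwheel '[[0,0.001,0,0,0,0],[0,0.002,0,0,0,0],[0,0.002,0,0,0,0]]'
python3 -m handwheel '[[0,-0.008,0,0,0,0],[0,-0.016,0,0,0,0],[0,-0.016,-0.04,0,0,0],[0,-0.016,-0.06,0,0,0],[0,-0.016,-0.06,0,0,0]]'
python3 - <<'E'
from h import *
f=lambda u,v:(150+(u+.5)/2.96-.5,160+(v+.5)/2.96-.5)
for n,u,v,z in[("mp",598,160,.065),("md",611,219,.065),("pp",477,185,.065),("pt",473,262,.065)]:
    print(n,w2b(ray("top",*f(u,v),z)).round(4))
im,d=camera("top"); cv2.imwrite("pics/t2.png",cv2.resize(im[160:320,150:420][:,:,::-1],None,fx=2.96,fy=2.96,interpolation=cv2.INTER_CUBIC))
print(w2b(get_obs()['tcp_pos']))
for y in(-.112,): print(rel(-.024,y,.17,np.pi/2))
P=cloud("top",d).reshape(-1,3);q=np.c_[(P[:,:2]-o)@ex,(P[:,:2]-o)@ey,P[:,2]]
m=(abs(q[:,0]+.024)<.025)&(abs(q[:,1]+.065)<.04)&(q[:,2]>.057)&(q[:,2]<.075); print("disc",q[m].min(0),q[m].max(0))
E
```

```text
t: 6.83
tcp_pos: [0.5298, 0.0388, 0.1035]
ee_rot: [-0.276, 3.129, -0.015]
force: [1.8, -19.1, 4.4]
finger_gap: 0.0002
finger_force: 9.3
t: 7.25
tcp_pos: [0.5338, 0.0273, 0.167]
ee_rot: [-0.279, 3.123, 0.002]
force: [1.1, -0.1, 0.5]
finger_gap: -0.0002
finger_force: 0.0
mp [ 0.0311 -0.0651]
md [-0.0226 -0.0641]
pp [0.0315 0.0453]
pt [-0.0345  0.0636]
[0.0010661  0.15320991]
[ 0.0251 -0.2652 -0.0054  0.0009  0.0038  0.0003]
disc [-0.03908565 -0.07992259  0.05785563] [ 0.00063325 -0.0494674   0.06849069]
```

```bash
python3 -m handwheel '[[0.025,-0.259,0,0,0.003,0],[0.025,-0.259,0,0,0.003,0],[0.025,-0.259,0,0,0.003,0],[0.025,-0.259,0,0,0.003,0],[0.025,-0.259,0,0,0.003,0],[0.025,-0.259,0,0,0.003,0],[0.025,-0.259,0,0,0.003,0],[0.025,-0.259,0,0,0.003,0],[0.025,-0.259,0,0,0.003,0],[0.025,-0.259,0,0,0.003,0],[0.025,-0.259,0,0,0.003,0]]'
python3 - <<'E'
from h import *
print(w2b(get_obs()['tcp_pos']),rel(-.024,-.106,.058,np.pi/2))
im,d=camera("top"); cv2.imwrite("pics/t3.png",cv2.resize(im[160:320,150:420][:,:,::-1],None,fx=2.96,fy=2.96,interpolation=cv2.INTER_CUBIC))
E
```

```text
t: 8.22
tcp_pos: [0.5533, -0.2307, 0.1625]
ee_rot: [0.282, -3.125, -0.001]
force: [0.4, 0.2, 0.0]
finger_gap: -0.0001
finger_force: 0.0
[-0.02485132 -0.10424796] [-0.0012 -0.0018  0.1045  0.0009 -0.0035  0.0021]
```

View pics/t3.png

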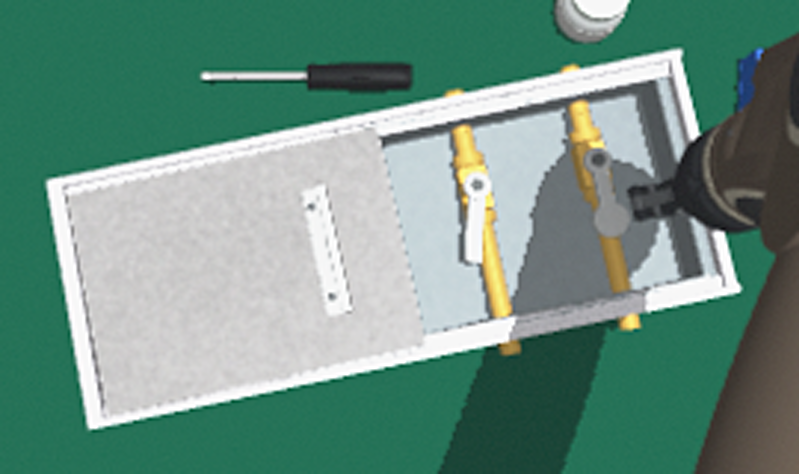

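The cover is against the stop: its left edge meets the bar near crop (80,300). The fingers are above the -y side of the disc. Descending now.

```bash
python3 -m handwheel '[[-0.001,-0.002,0.03,0,-0.003,0.002],[-0.001,-0.002,0.06,0,-0.003,0.002],[-0.001,-0.002,0.08,0,-0.003,0.002],[-0.001,-0.002,0.092,0,-0.003,0.002],[-0.001,-0.002,0.102,0,-0.003,0.002],[-0.001,-0.002,0.103,0,-0.003,0.002],[-0.001,-0.002,0.103,0,-0.003,0.002],[-0.001,-0.002,0.103,0,-0.003,0.002]]'
python3 - <<'E'
from h import *
print(w2b(get_obs()['tcp_pos']),rel(-.024,-.0955,.0585,np.pi/2))
for t in np.arange(0,1.6,.1): print([round(1000*a) for a in(54*np.cos(t)+30.5*np.sin(t)-54,54*np.sin(t)-30.5*np.cos(t)+30.5)],round(t,2)) if 0 else print(round((54*np.cos(t)+30.5*np.sin(t)-54)/1000,4),round((54*np.sin(t)-30.5*np.cos(t)+30.5)/1000,4),round(t,1))
E
```

```text
t: 8.93
tcp_pos: [0.5553, -0.2343, 0.0611]
ee_rot: [-0.277, 3.128, -0.001]
force: [-0.2, 0.4, 0.2]
finger_gap: -0.0001
finger_force: 0.0
[-0.02349693 -0.10819329] [ 0.0005  0.0127  0.0026 -0.0011  0.0017 -0.0015]
0.0 0.0 0.0
0.0028 0.0055 0.1
0.005 0.0113 0.2
0.0066 0.0173 0.3
0.0076 0.0234 0.4
0.008 0.0296 0.5
0.0078 0.0358 0.6
0.007 0.042 0.7
0.0055 0.048 0.8
0.0035 0.0538 0.9
0.0008 0.0595 1.0
-0.0023 0.0648 1.1
-0.006 0.0698 1.2
-0.0102 0.0744 1.3
-0.0148 0.0785 1.4
-0.0198 0.0822 1.5
```

```bash
python3 -m handwheel '[[0,0.006,0.001,0,0,0],[0,0.0125,0.001,0,0,0],[0.003,0.018,0.001,0,0,0.1],[0.005,0.024,0.001,0,0,0.2],[0.0065,0.03,0.001,0,0,0.3],[0.0075,0.036,0.001,0,0,0.4],[0.008,0.042,0.001,0,0,0.5],[0.008,0.042,0.001,0,0,0.5]]'
python3 - <<'E'
from h import *
print(w2b(get_obs()['tcp_pos']),rel(-.024+.054-.0544*0-.0545+.0165*0,0,.0595,np.pi/2-.5)[5], [0.03-.054*np.cos(.5)-.0305*np.sin(.5),-.065+.054*np.sin(.5)-.0305*np.cos(.5)])
im,d=camera("top"); cv2.imwrite("pics/t4.png",cv2.resize(im[160:320,280:420][:,:,::-1],None,fx=3.7,fy=3.7,interpolation=cv2.INTER_CUBIC))
E
```

```text
t: 9.6
tcp_pos: [0.5392, -0.1934, 0.0596]
ee_rot: [0.509, 3.099, -0.001]
force: [0.4, 0.5, 0.3]
finger_gap: 0.0003
finger_force: 0.0
[-0.03213436 -0.06505202] -0.0035 [np.float64(-0.03201193726950832), np.float64(-0.0658772890530294)]
```

View pics/t4.png

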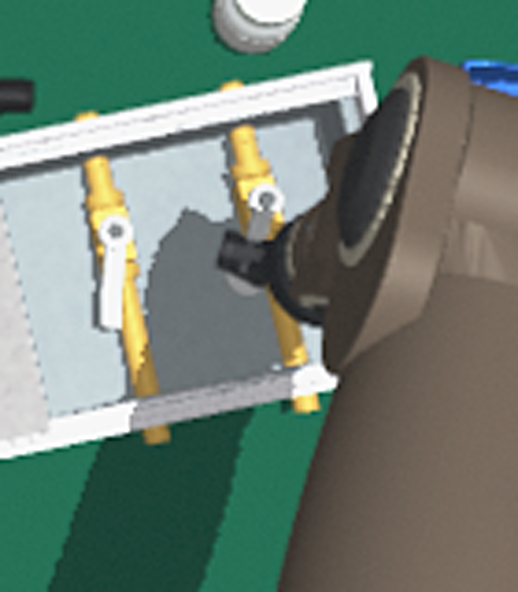

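```bash
python3 - <<'E'
from h import *
for u,v in[(267,200),(245,285),(258,225)]: print(w2b(ray("top",280+u/3.7,160+v/3.7,.065)).round(4))
im,d=camera("top")
print("tcp px tip");f,cx,cy,R,t=K("top");s=get_obs()
c=R@(s["tcp_pos"]-[0,0,.008])+t;print(((f*c[0]/c[2]+cx)-280)*3.7,((f*c[1]/c[2]+cy)-160)*3.7)
P=cloud("top",d);Q=np.dstack([(P[...,:2]-o)@ex,(P[...,:2]-o)@ey,P[...,2]])
for v in range(220,244,3): print(v,[(Q[v,u]*1000).round().astype(int).tolist() for u in range(337,358,3)])
im,d=camera("side")
c=R2=None
f,cx,cy,R,t=K("side");c=R@(s["tcp_pos"]-[0,0,.008])+t;u,v=int(f*c[0]/c[2]+cx),int(f*c[1]/c[2]+cy);print(u,v)
cv2.imwrite("pics/s4.png",cv2.resize(im[v-60:v+50,u-70:u+70][:,:,::-1],None,fx=5,fy=5,interpolation=cv2.INTER_CUBIC))
E
```

```text
[ 0.03   -0.0661]
[-0.0259 -0.0368]
[ 0.0138 -0.0557]
tcp px tip
282.9033093508836 286.4109980675332
220 [[28, -33, 7], [26, -41, 6], [25, -50, 5], [20, -52, 34], [16, -54, 66], [14, -61, 68], [15, -74, 44]]
223 [[20, -31, 7], [18, -39, 8], [5, -22, 148], [13, -53, 23], [9, -53, 64], [7, -61, 61], [-4, -41, 193]]
226 [[12, -30, 4], [0, -15, 141], [-1, -21, 143], [-2, -30, 134], [-5, -33, 156], [-8, -37, 171], [-12, -35, 213]]
229 [[3, -27, 8], [-7, -12, 144], [-9, -19, 145], [-11, -25, 153], [-12, -31, 159], [-15, -33, 183], [-18, -33, 215]]
232 [[-4, -26, 3], [-14, -11, 143], [-16, -18, 145], [-17, -26, 138], [-19, -29, 160], [-22, -31, 187], [-26, -30, 225]]
235 [[-13, -24, 3], [-14, -32, 6], [-19, -30, 62], [-23, -29, 114], [-24, -36, 114], [-29, -30, 183], [-32, -30, 217]]
238 [[-21, -22, 6], [-23, -30, 6], [-27, -28, 64], [-28, -36, 61], [-30, -43, 65], [-30, -57, 32], [-38, -30, 208]]
241 [[-29, -20, 7], [-31, -28, 7], [-32, -36, 8], [-34, -44, 7], [-36, -52, 7], [-38, -61, 6], [-44, -32, 191]]
294 278
```

View pics/s4.png

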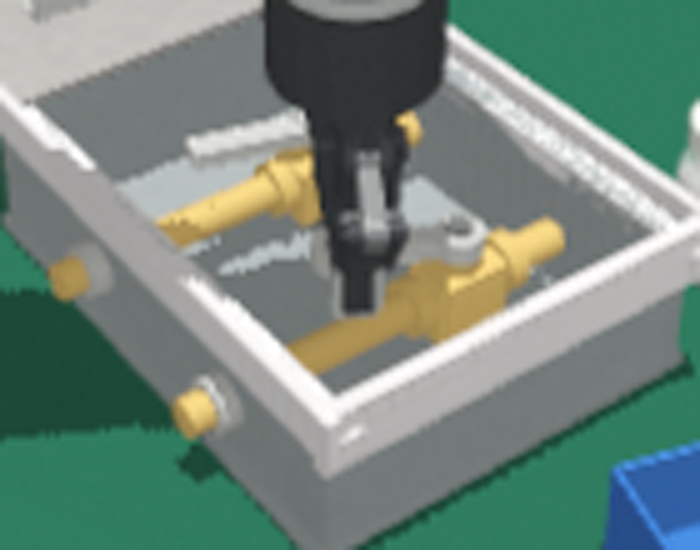

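The disc is moved to about 0.5 rad, with the finger properly behind it. I continue the same arc.

```bash
python3 -m handwheel '[[0.003,0.0055,0,0,0,0.1],[0.005,0.0113,0,0,0,0.2],[0.0066,0.0173,0,0,0,0.3],[0.0076,0.0234,0,0,0,0.4],[0.008,0.0296,0,0,0,0.5],[0.0078,0.0358,0,0,0,0.6],[0.007,0.042,0,0,0,0.7],[0.0055,0.048,0,0,0,0.8],[0.0035,0.0538,0,0,0,0.9],[0.0008,0.0595,0,0,0,1.0],[0.0008,0.0595,0,0,0,1.0]]'
python3 -c "
from h import *
print(w2b(get_obs()['tcp_pos']),rel(-.0005,-.011,.0595,0))"
```

```text
t: 10.67
tcp_pos: [0.5577, -0.137, 0.0588]
ee_rot: [-1.931, -2.478, -0.0]
force: [-0.3, 0.3, -0.5]
finger_gap: -0.0002
finger_force: 0.1
[-0.00396252 -0.01283671] [ 0.0016  0.0036 -0.0007 -0.0002 -0.0005  0.069 ]
```

```bash
python3 -m handwheel '[[0.001,0.0015,0,0,0,0.035],[0.0015,0.003,0,0,0,0.07],[0.0015,0.004,0,0,0,0.07],[0.0015,0.005,0,0,0,0.07],[0.0015,0.005,0,0,0,0.07]]'
python3 -m handwheel '[[0,0.001,0,0,0,0],[0,0.002,0,0,0,0],[0,0.002,0,0,0,0]]'
python3 -c "
from h import *
print(w2b(get_obs()['tcp_pos']),rel(-.0005,-.011,.0595,0))"
```

```text
t: 11.08
tcp_pos: [0.5613, -0.1348, 0.0585]
ee_rot: [-2.012, -2.411, 0.001]
force: [-3.2, 2.8, 2.3]
finger_gap: -0.0001
finger_force: 1.6
t: 11.33
tcp_pos: [0.5617, -0.1346, 0.0584]
ee_rot: [-2.013, -2.408, 0.004]
force: [-8.9, 0.8, 5.0]
finger_gap: 0.0
finger_force: 4.6
[ 0.00043615 -0.01118204] [ 0.0002 -0.0009 -0.0011 -0.0042 -0.0007  0.0003]
```

```bash
python3 -m handwheel '[[0,0.001,0,0,0,0],[0,0.002,0,0,0,0],[0,0.003,0,0,0,0],[0,0.003,0,0,0,0]]'
python3 -c "
from h import *
print(w2b(get_obs()['tcp_pos']))"
python3 -m handwheel '[[0,-0.008,0,0,0,0],[0,-0.02,0,0,0,0],[0,-0.02,0,0,0,0],[0,-0.02,-0.04,0,0,0],[0,-0.02,-0.08,0,0,0],[0,-0.02,-0.12,0,0,0],[0,-0.02,-0.15,0,0,0],[0,-0.06,-0.15,0,0,0],[0,-0.1,-0.15,0,0,0],[0,-0.14,-0.15,0,0,0],[0,-0.18,-0.15,0,0,0],[0,-0.2,-0.15,0,0,0],[0,-0.2,-0.15,0,0,0]]'
python3 - <<'E'
from h import *
im,d=camera("top"); cv2.imwrite("pics/t5.png",cv2.resize(im[160:320,150:420][:,:,::-1],None,fx=2.96,fy=2.96,interpolation=cv2.INTER_CUBIC))
E
```

```text
t: 11.67
tcp_pos: [0.5622, -0.1345, 0.0582]
ee_rot: [-2.012, -2.405, 0.01]
force: [-17.1, -1.3, 8.8]
finger_gap: 0.0001
finger_force: 8.8
[ 0.00094622 -0.01109954]
t: 12.75
tcp_pos: [0.3674, -0.1698, 0.2098]
ee_rot: [2.017, 2.406, -0.0]
force: [0.7, -0.2, -0.5]
finger_gap: 0.0002
finger_force: 0.0
```

View pics/t5.png

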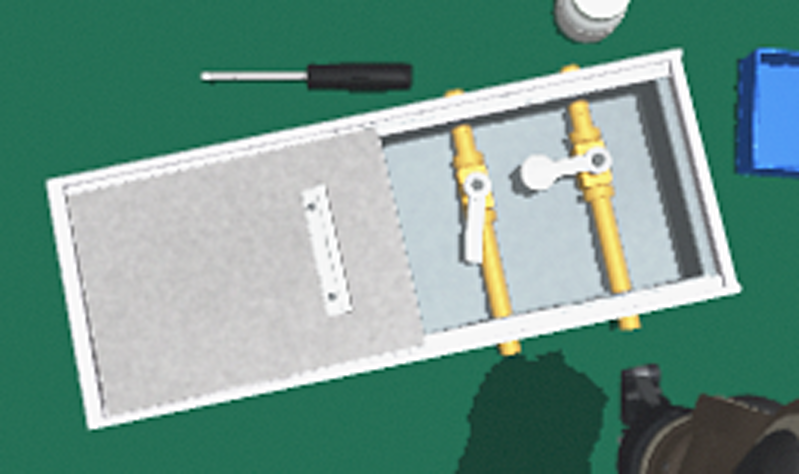

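The marked lever points to +y, with its disc at (537,172) and pivot at (598,160). The plain lever, jar, driver and bin are unmoved, and the cover is open. One numeric check, then hand-in.

```bash
python3 - <<'E'
from h import *
g=lambda u,v,z:w2b(ray("top",150+(u+.5)/2.96-.5,160+(v+.5)/2.96-.5,z))
a,b=g(598,160,.065),g(537,172,.065); d=b-a; ang=np.arctan2(d[1],-d[0]); tab=(g(303,188,.111)+g(349,311,.111))/2
print(ang,d,"tab",tab, "cover -y edge",g(380,130,.086),g(424,346,.086))
if ang>1.5: print(hand_in())
E
```

```text
1.5837722978095419 [0.00072103 0.05556343] tab [0.00025214 0.18671345] cover -y edge [0.09457498 0.1201651 ] [-0.09664067  0.12194083]
the job is handed in; nothing more can be done
None
```

The cover was pushed to its open stop and the disc-marked lever turned fully shut (measured 1.58 rad against a nominal 1.571). The plain lever, bin, jar and screwdriver look unmoved in the last top view, and the job is handed in at about 13 s of the 51 s allowed.

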